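Put the upper tray back on the desk organiser

ROBOT

A 6-joint arm with a two-finger parallel gripper is mounted at the origin on the work surface. World frame = base frame: x ahead of the robot, y to its left, z up, the work surface at z = 0. Lengths are in m, angles in rad, forces in N, time in s.
With the tool pointing down it reaches from about 0.425 to 0.925 m from the base axis. Payload 12.5 kg.
Tool frame: the origin (TCP) lies at the very end of the fingers, on their centre line; the grasp point (between the pads) lies 19 mm behind it; z points along the fingers, y is the line along which they close (so a half turn about z gives the same grasp; the last joint's range is limited). The gripper opens to 85 mm and grips with 20 to 120 N. Pads are 22 mm wide; open, the fingers measure 114 mm over their backs; the gripper's body (76 mm by 85 mm) begins 54 mm behind the grasp point. The pads swing forward as they close: fully open they stand 13 mm farther back than shut.
Start: joints at [1.192, 0.491, 1.559, -0, 1.092, -0.106], TCP at [0.168, 0.602, 0.231] pointing down, gripper open.
Joint ranges: [-3.1, 3.1], [-0.84, 2.19], [0.05, 2.79], [-1.13, 4.28], [0.06, 2.93], [-2.69, 2.69]. Speed limits (rad/s): [2.22, 2.22, 2.79, 3.14, 3.14, 3.14].

INTERFACE

Orientations are given as a rotation vector (axis times angle).
In Python, from station import robot gives the robot as it stands.
- The arm moves only by the tool apply_moves, never from a script. Its argument "series" is a list of rows, each a list of 3 entries, a list of its own where there are three numbers: the closure, from 0 (fully open) to 1 (shut), then the shift along the tool's x, y, z in m, then the turn about the tool's z in degrees. In form: [[hand, [x, y, z], roll], ...]. A call has 1 to 10 rows; each row shifts and turns the commanded pose from where the row before left it, along the tool's axes as they then stand; what a row does not reach is not made up. A row lasts 1/12 s, in which the tool goes at most 41.7 mm and 7.16 degrees, less where a joint would pass 70% of its speed; a pose out of reach is approached as far as the arm can. A call with a gripper value outside its range is refused whole. The fingers move at their own pace and stop on an object; "squeeze" is the grip in N (left out, the last holds). Time passes only in rows, so rows that do not move let the fingers close. It gives the time, the measured TCP pose, the force, the opening and the grip force at its end, in the units of the state.
- robot.sense(): the state, without advancing time (a new reading comes with each control period).
- robot.get_image(name): name is "side" or "top"; returns the picture (400x640x3 uint8, red, green, blue); there is no depth.
- robot.get_calibration(name): a dict with "vfov" (degrees; the focal length in pixels is half the picture's height over the tangent of half this angle, whatever the lens; pixels are square), "cx", "cy" (the principal point, pixels), "k1" (the pictures are not rectified: a ray, as slopes to the right and down, at radius r is drawn at 1 + k1 r^2 times it, then the intrinsics apply), "cam_to_world" (4x4, takes a point from camera to world coordinates). Camera axes: x right, y down, z forward; pixel columns grow to the right and rows downward; lengths in m; the calibration is good to about 2 mm. A picture is of the moment at which its call begins. get_calibration takes no time and is no camera call.
- robot.finish_job(): hands the job in; it is judged then, once.
The state is a dict: "clock": time; "q": joint angles; "qd": joint speeds; "tau": joint torques, N m; "position": TCP position; "ee_rot": TCP orientation; "wrist_force": force on the tool from outside, world axes, zero at the start; "wrist_torque": the same for the moment, N m; "finger_gap": opening from 0.0 (shut) to 1.0 (fully open); "finger_force": force on a finger pad.
Only numpy, scipy, OpenCV 4.12 (cv2) and the standard library are available. Lean on these libraries where they do the work, as an engineer would, in place of code of your own. Each camera call takes 0.05 s, during which the arm holds its last target. There are 200 camera calls.

TASK

Put the loose blue tray back on the desk organiser as its upper tier, so that all four corner holes go over the posts of the wire riser (it stands loose in the bottom tray, so its posts may have to be felt for) and the tray rests fully home and level on all four collars. Lower it by hand, without letting it drop, and then let go. Leave the stapler, the tape dispenser and the disc spindle where they are.

Things in the scene. Friction and masses are not known exactly. Their poses are not given: they have to be found in the camera images.
- base: Bottom tray of the organiser, blue plastic, stays put on the desk: 216 mm (its x) by 166 mm (its y), walls 4 mm thick and 30 mm high. Origin: centre of its underside, on the desk, z up. In it stands a loose steel wire riser with four corner posts, up to 11 mm off the tray's centre along x and along y and turned up to 0.04 rad; the riser's own pose is not reported.
- base_floor (a point): Centre of the bottom tray's inner floor, 5 mm above the desk; 208 x 158 mm clear inside the walls. On it lies the riser's foot, a rectangular loop of 10 mm round tube, 186 (along tray x) x 136 mm over all, open inside (166 x 116 mm). The riser (0.45 kg) slides when pushed with 1 to 4 N and squares up against a wall of the bottom tray it is pushed to; pushed high up it may tip.
- base_seat (a point): Point above the bottom tray's centre, 90 mm above the desk, at the height of the tops of the riser's four black collars (20 mm across, 6 mm thick, one on each post). Posts: 10 mm thick, upright at the foot's corners, centres 176 mm apart along the long side and 126 mm along the short; above the collars they go on 24 mm, to 114 mm above the desk, with bevelled tips. No bars between them above the foot.
- tray_center (a point): Centre of the loose upper tray, 26 mm above its underside. Blue plastic, 0.25 to 0.5 kg, lies right way up on the desk: 200 mm (its x) by 150 mm (its y), walls 3 mm thick and 30 mm high, floor 5 mm thick with a 13 mm hole in each corner, centres 176 mm apart along x and 126 mm along y. The same after half a turn. Seated, its underside is 90 mm and this point 116 mm above the desk.
- tray_grip (a point): Middle of the top edge of the upper tray's white grip, 52 mm above the tray's underside, over its centre. The grip is the raised middle (96 mm long, along the tray's y) of a flat-sided divider 12 mm thick that stands across the tray; its flat sides face the tray's +x and -x; about 90 mm of empty compartment on either side.
- stapler_center (a point): Red and black stapler, 140 mm long, 36 mm wide, 55 mm high, on the desk; point at its centre, 25 mm up. Must not be disturbed.
- tape_center (a point): Black tape dispenser, 150 x 60 mm, 87 mm high, on the desk; point on its centre line, 25 mm above the desk. Must not be disturbed.
- discs_center (a point): Spindle of discs, round, 132 mm across, 64 mm high, on the desk; point on its axis, 25 mm up. Must not be disturbed.

How it is judged:
By the outcome, as a careful person would: the job done as asked, in the order asked, and still so for the second after the job is handed in, with the robot touching nothing.
It also fails if it takes over 61 s, if anything falls off the work surface, if the arm or the gripper's body presses on something with over 40 N, if the wrist force passes 120 N, or if a joint passes its speed limit or range.

## Working session

There is one attempt and no reset: what is moved stays moved. The work goes in short steps, Python scripts to look and compute and a tool call to move; the robot and the scene stay as the last step left them, time stands still between calls to the robot, and variables do not carry over. Pictures are saved under pics/ and viewed, at most 10 in all, crops included, and the job is handed in when it is done.

Besides the shell and the picture viewer there is one more tool, called after "Request:" by a JSON object that holds its "fn" and its "kwargs", one argument or row to a line. apply_moves: Moves the arm, as the interface text tells. Its arguments: {"type":"object","properties":{"series":{"type":"array","items":{"type":"array"}},"squeeze":{"type":"number"}},"required":["series"]}

```bash
mkdir -p pics; cat > h.py <<'E'
import numpy as np,cv2
from scipy.optimize import least_squares
from scipy.spatial.transform import Rotation as R
from station import robot
def cal(n):
    c=robot.get_calibration(n); f=200/np.tan(np.radians(c['vfov'])/2); return c,f,np.array(c['cam_to_world'])
def proj(n,P):
    c,f,T=cal(n); p=(np.atleast_2d(P)-T[:3,3])@T[:3,:3]; s=p[:,:2]/p[:,2:]
    s=s*(1+c['k1']*(s**2).sum(1,keepdims=True)); return s*f+[c['cx'],c['cy']]
def ray(n,uv,z):
    "pixel -> world point at height z"
    c,f,T=cal(n); d=(np.array(uv,float)-[c['cx'],c['cy']])/f; s=d.copy()
    for _ in range(20): s=d/(1+c['k1']*(s@s))
    w=T[:3,:3]@[s[0],s[1],1]; o=T[:3,3]; return o+w*(z-o[2])/w[2]
def snap(n,name):
    im=robot.get_image(n); cv2.imwrite(f'pics/{name}.png',im[:,:,::-1]); return im
E
python3 - <<'E'
from h import *
for n in('top','side'): snap(n,n+'0'); c,f,T=cal(n); print(f,c['k1'],T.round(3).tolist())
s=robot.sense(); print(s)
E
```

```text
483.63756680044617 0.014373910652205307 [[-0.021, -0.999, 0.028, 0.593], [-1.0, 0.02, -0.014, -0.002], [0.014, -0.029, -0.999, 1.421], [0.0, 0.0, 0.0, 1.0]]
481.4504975194306 0.013749837011292558 [[-0.986, -0.1, 0.135, 0.486], [-0.168, 0.629, -0.759, 0.947], [-0.009, -0.771, -0.637, 0.879], [0.0, 0.0, 0.0, 1.0]]
{'clock': 0.1, 'q': array([ 1.19240589e+00,  4.91487626e-01,  1.55936954e+00,  9.86813602e-06,
        1.09171004e+00, -1.05597204e-01]), 'qd': array([-9.13557833e-04, -2.57205811e-03, -2.61181555e-03,  5.01362175e-05,
        1.76767093e-04, -3.26022978e-04]), 'tau': array([ 2.63640693e-03, -6.19443941e+01, -2.62031543e+01, -1.21859857e-04,
        2.87737945e-03, -1.79279704e-05]), 'position': array([0.168292  , 0.6017167 , 0.23079995]), 'ee_rot': array([-4.27149318e-01, -3.11217367e+00,  1.48279661e-03]), 'wrist_force': array([-0.54909053,  0.42465576, -0.32117896]), 'wrist_torque': array([-0.02846708, -0.00304911, -0.01836062]), 'finger_force': 0.0, 'finger_gap': 1.0058390329474474}
```

View pics/top0.png

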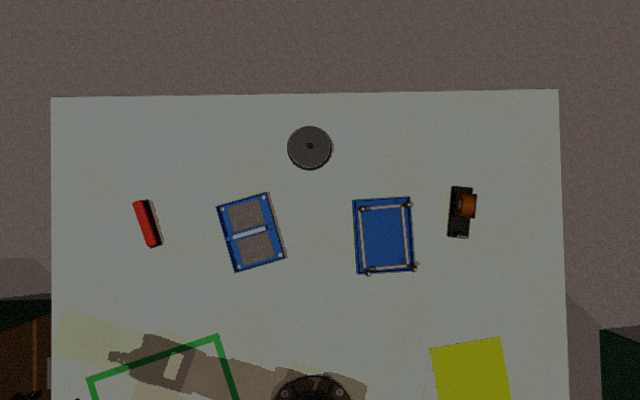

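View pics/side0.png

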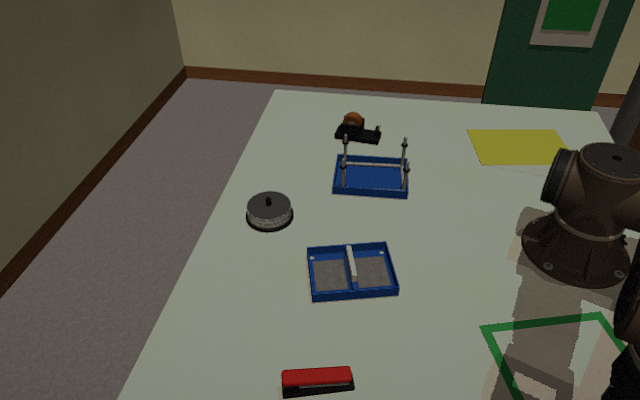

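The top view shows the loose tray centred near (251,232), with its white grip across it. The bottom tray with the riser is near (384,235), the disc spindle at (309,147), the stapler at (147,223) and the tape at (461,212). Next I'll zoom in.

```bash
python3 - <<'E'
from h import *
im=cv2.imread('pics/top0.png'); sd=cv2.imread('pics/side0.png')
a=cv2.resize(im[180:285,205:295],None,fx=4,fy=4,interpolation=cv2.INTER_CUBIC)
b=cv2.resize(im[180:285,340:430],None,fx=4,fy=4,interpolation=cv2.INTER_CUBIC)
cv2.imwrite('pics/cropt.png',np.hstack([a,b])*1)
c=cv2.resize(sd[125:205,320:425],None,fx=7,fy=7,interpolation=cv2.INTER_CUBIC); cv2.imwrite('pics/crops.png',c)
hsv=cv2.cvtColor(im,cv2.COLOR_BGR2HSV); m=cv2.inRange(hsv,(100,120,40),(125,255,255))
for x0,x1,z in((205,295,.03),(340,430,.03)):
    mm=np.zeros_like(m); mm[180:285,x0:x1]=m[180:285,x0:x1]
    pts=cv2.findNonZero(mm); r=cv2.minAreaRect(pts); bx=cv2.boxPoints(r)
    W=np.array([ray('top',p,z) for p in bx]); e=[np.linalg.norm(W[i]-W[(i+1)%4]) for i in range(4)]
    print(r,W.mean(0).round(4),np.round(e,4),[np.degrees(np.arctan2(*(W[(i+1)%4]-W[i])[[1,0]])).round(2) for i in range(4)])
w=cv2.inRange(im,(140,140,140),(255,255,255)); mm=np.zeros_like(w); mm[222:242,225:277]=w[222:242,225:277]
print(np.unique(im[232,225:277].mean(1).astype(int)))
E
```

```text
((249.80963134765625, 232.06448364257812), (68.80235290527344, 52.60124206542969), 73.7798080444336) [0.5428 0.1684 0.03  ] [0.1505 0.1974 0.15   0.1969] [np.float64(-74.87), np.float64(-164.83), np.float64(104.92), np.float64(15.32)]
((383.1517333984375, 234.92803955078125), (74.23016357421875, 57.325645446777344), 86.42366790771484) [ 0.5265 -0.2142  0.03  ] [0.1656 0.2132 0.1648 0.2129] [np.float64(-87.59), np.float64(-177.94), np.float64(92.31), np.float64(2.26)]
[ 19  28  29  43  48  52  53  54  56  59  60  62  63  64  65  66  68  69
  70  73  74  75  78  79  82  93 100 110 117 120 121 129 130 131 132 133]
```

View pics/cropt.png

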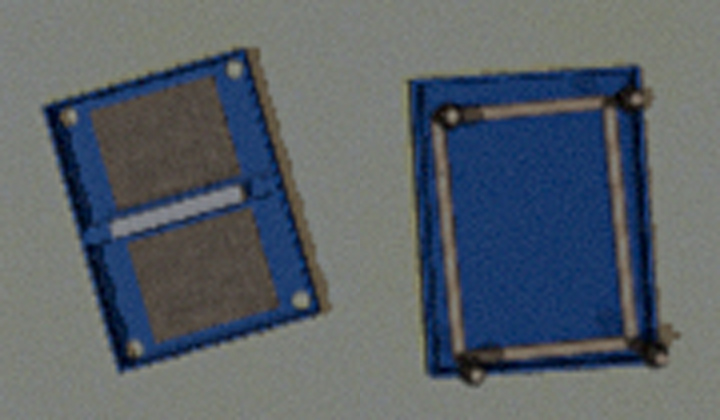

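View pics/crops.png

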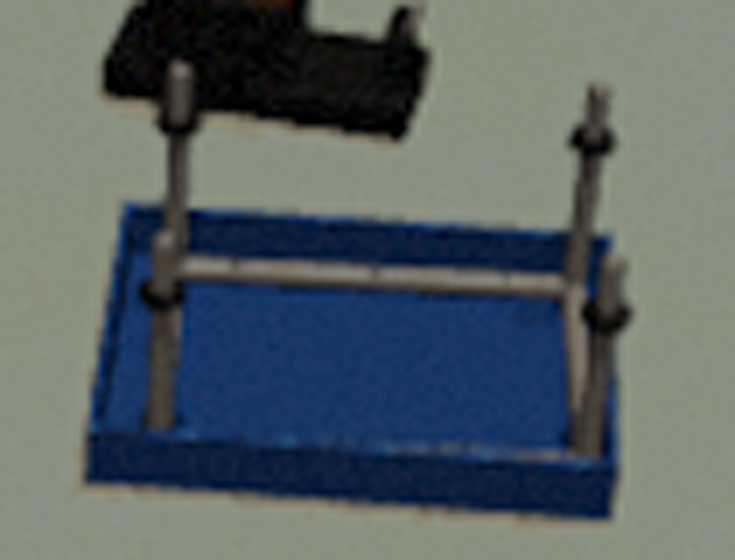

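In the zoomed top crop the four tray holes sit at (68,117), (235,69), (301,300) and (134,349). The post tips are at (452,117), (635,98), (473,375) and (657,357). The zoomed side crop shows the tips at (180,66), (598,90), (164,236) and (616,262), each with its collar below.

```bash
cat >> h.py <<'E'
def rect(p,z,a=.088,b=.063):
    c,s=np.cos(p[2]),np.sin(p[2]); L=np.array([[a,b],[a,-b],[-a,-b],[-a,b]])
    return np.c_[L@np.array([[c,s],[-s,c]])+p[:2],np.full(4,z)]
def fit(obs,p0,**k):
    "obs: list of (cam, z, 4x2 px in order of nearest)"
    def res(p):
        r=[]
        for n,z,uv in obs:
            q=proj(n,rect(p,z,**k)); uv=np.array(uv); D=uv[:,None]-q[None]
            j=(D**2).sum(2).argmin(1); r.append((uv-q[j]).ravel())
        return np.concatenate(r)
    s=least_squares(res,p0); return s.x,s.fun
E
python3 - <<'E'
from h import *
C=lambda L,ox,oy,k,sx=0:[[ox+(u+.5-sx)/k-.5,oy+(v+.5)/k-.5] for u,v in L]
hol=C([(68,117),(235,69),(301,300),(134,349)],205,180,4)
tip=C([(452,117),(635,98),(473,375),(657,357)],340,180,4,360)
st=C([(180,66),(598,90),(164,236),(616,262)],320,125,7)
sc=C([(178,122),(592,140),(162,292),(606,314)],320,125,7)
p,f=fit([('top',.003,hol)],[.54,.168,.26]); print('tray',p.round(4),f.round(1))
for o in([('top',.114,tip)],[('side',.113,st),('side',.087,sc)],[('top',.114,tip),('side',.113,st),('side',.087,sc)]):
    p,f=fit(o,[.525,-.214,.04]); print('riser',p.round(4),f.round(1))
s=robot.sense(); print(R.from_rotvec(s['ee_rot']).as_matrix().round(3))
E
```

```text
tray [0.5424 0.169  0.261 ] [-0.1  0.1  0.1  0.   0.  -0.1 -0.1  0. ]
riser [ 0.5197 -0.2147  0.0652] [ 0.5  0.6 -0.  -0.2 -0.   0.  -0.5 -0.4]
riser [ 0.5206 -0.221   0.0697] [-0.1 -0.5 -0.1  0.3 -0.1 -0.3  0.5  0.3 -0.2  0.1 -0.  -0.  -0.1  0.1
  0.1  0. ]
riser [ 0.5202 -0.217   0.0675] [-0.2  0.7 -0.8  0.1 -0.9  0.2 -1.4 -0.1 -0.2 -1.2 -0.3 -0.5  0.  -1.1
  0.4 -0.6 -0.2 -0.6 -0.2 -0.8 -0.  -0.7  0.  -0.9]
[[-0.963  0.269 -0.   ]
 [ 0.269  0.963 -0.001]
 [ 0.    -0.001 -1.   ]]
```

Request:
{"fn": "apply_moves", "kwargs": {
  "series": [
    [0, [0, 0, 0], 5.945],
    [0, [0, 0, 0], 5.945],
    [0, [0, 0, 0], 5.945],
    [0, [0, 0, 0], 5.945],
    [0, [0, 0, 0], 5.945],
    [0, [0, 0, 0], 5.945],
    [0, [0, 0, 0], 5.945],
    [0, [0, 0, 0], 5.945],
    [0, [0, 0, 0], 5.945],
    [0, [0, 0, 0], 5.945]
  ],
  "squeeze": 60
}}

```text
clock: 0.93
position: [0.1683, 0.6018, 0.231]
ee_rot: [1.92, 2.486, -0.001]
wrist_force: [0.0, -0.2, 0.0]
finger_gap: 1.002
finger_force: 0.0
```

```bash
cat >> h.py <<'E'
def togo(P,yaw):
    "tool-axes shift to world P, and roll (deg) taking tool y to world yaw (mod pi)"
    s=robot.sense(); M=R.from_rotvec(s['ee_rot']).as_matrix()
    d=M.T@(np.array(P)-s['position']); a=np.arctan2(M[1,1],M[0,1])
    e=(yaw-a+np.pi/2)%np.pi-np.pi/2
    print('t',round(s['clock'],2),'pos',s['position'].round(4),'q',s['q'].round(2),'tilt',M[:,2].round(4),'F',s['wrist_force'].round(1),'gap',round(s['finger_gap'],3),'ff',round(s['finger_force'],1))
    print('shift mm',(d*1000).round(1),'roll',np.degrees(-e).round(2))
E
python3 -c "
from h import *
togo([.5424,.169,.231],.261)"
```

```text
t 0.93 pos [0.1683 0.6018 0.231 ] q [ 1.19  0.49  1.56 -0.    1.09  0.94] tilt [-2.e-04 -6.e-04 -1.e+00] F [ 0.  -0.2  0. ] gap 1.002 ff 0.0
shift mm [-5.132e+02  2.527e+02  2.000e-01] roll -0.33
```

Request:
{"fn": "apply_moves", "kwargs": {
  "series": [
    [0, [-0.0257, 0.0126, 0], 0],
    [0, [-0.0257, 0.0126, 0], 0],
    [0, [-0.0257, 0.0126, 0], 0],
    [0, [-0.0257, 0.0126, 0], 0],
    [0, [-0.0257, 0.0126, 0], 0],
    [0, [-0.0257, 0.0126, 0], 0],
    [0, [-0.0257, 0.0126, 0], 0],
    [0, [-0.0257, 0.0126, 0], 0],
    [0, [-0.0257, 0.0126, 0], 0],
    [0, [-0.0257, 0.0126, 0], 0]
  ]
}}

```text
clock: 1.77
position: [0.3569, 0.3848, 0.2312]
ee_rot: [-1.914, -2.491, 0.0]
wrist_force: [0.5, 0.3, 0.5]
finger_gap: 1.0
finger_force: 0.0
```

Request:
{"fn": "apply_moves", "kwargs": {
  "series": [
    [0, [-0.0257, 0.0126, 0], 0],
    [0, [-0.0257, 0.0126, 0], 0],
    [0, [-0.0257, 0.0126, 0], 0],
    [0, [-0.0257, 0.0126, 0], 0],
    [0, [-0.0257, 0.0126, 0], 0],
    [0, [-0.0257, 0.0126, 0], 0],
    [0, [-0.0257, 0.0126, 0], 0],
    [0, [-0.0257, 0.0126, 0], 0],
    [0, [-0.0257, 0.0126, 0], 0],
    [0, [-0.0257, 0.0126, 0], 0]
  ]
}}

```text
clock: 2.6
position: [0.5449, 0.1688, 0.2311]
ee_rot: [-1.914, -2.491, 0.0]
wrist_force: [0.1, 0.4, -0.1]
finger_gap: 1.002
finger_force: 0.0
```

Request:
{"fn": "apply_moves", "kwargs": {
  "series": [
    [0, [0, 0, 0], 0],
    [0, [0, 0, 0.02], 0],
    [0, [0, 0, 0.02], 0],
    [0, [0, 0, 0.02], 0]
  ]
}}

```text
clock: 2.93
position: [0.544, 0.1701, 0.1705]
ee_rot: [-1.915, -2.491, -0.0]
wrist_force: [1.1, -0.1, -0.1]
finger_gap: 1.001
finger_force: 0.0
```

```bash
python3 -c "
from h import *
togo([.5424,.169,.023],.261)"
```

```text
t 2.93 pos [0.544  0.1701 0.1705] q [ 0.19  0.48  1.76  0.    0.89 -0.07] tilt [ 1.e-04  2.e-04 -1.e+00] F [ 1.1 -0.1 -0.1] gap 1.001 ff 0.0
shift mm [ -0.7  -1.8 147.5] roll -0.06
```

Request:
{"fn": "apply_moves", "kwargs": {
  "series": [
    [0, [-0.0007, -0.0018, 0.0205], 0],
    [0, [0, 0, 0.021], 0],
    [0, [0, 0, 0.021], 0],
    [0, [0, 0, 0.021], 0],
    [0, [0, 0, 0.021], 0],
    [0, [0, 0, 0.021], 0],
    [0, [0, 0, 0.015], 0],
    [0, [0, 0, 0.007], 0],
    [0, [0, 0, 0], 0],
    [0, [0, 0, 0], 0]
  ]
}}

```text
clock: 3.77
position: [0.5427, 0.1692, 0.024]
ee_rot: [-1.914, -2.491, 0.0]
wrist_force: [0.6, 0.3, 0.6]
finger_gap: 1.001
finger_force: 0.0
```

Request:
{"fn": "apply_moves", "kwargs": {
  "series": [
    [1, [0, 0, 0], 0],
    [1, [0, 0, 0], 0],
    [1, [0, 0, 0], 0],
    [1, [0, 0, 0], 0],
    [1, [0, 0, 0], 0],
    [1, [0, 0, 0], 0],
    [1, [0, 0, 0], 0],
    [1, [0, 0, 0], 0]
  ],
  "squeeze": 60
}}

```text
clock: 4.43
position: [0.5428, 0.169, 0.0242]
ee_rot: [1.914, 2.491, 0.001]
wrist_force: [-1.0, -0.1, 5.9]
finger_gap: 0.13
finger_force: 60.2
```

Request:
{"fn": "apply_moves", "kwargs": {
  "series": [
    [1, [0, 0, -0.005], 0],
    [1, [0, 0, -0.015], 0],
    [1, [0, 0, -0.02], 0],
    [1, [0, 0, -0.02], 0],
    [1, [0, 0, -0.02], 0],
    [1, [0, 0, -0.02], 0],
    [1, [0, 0, -0.02], 0],
    [1, [0, 0, -0.02], 0],
    [1, [0, 0, -0.01], 0],
    [1, [0, 0, 0], 0]
  ],
  "squeeze": 90
}}

```text
clock: 5.27
position: [0.5432, 0.1691, 0.1756]
ee_rot: [1.913, 2.49, 0.003]
wrist_force: [-0.6, -0.1, -4.1]
finger_gap: 0.12
finger_force: 88.3
```

```bash
python3 -c "
from h import *
togo([.5202,-.2167,.174],.0675)
snap('side','lift')"
```

```text
t 5.27 pos [0.5432 0.1691 0.1756] q [ 0.19  0.47  1.76  0.    0.9  -0.07] tilt [ 2.8e-03  6.0e-04 -1.0e+00] F [-0.6 -0.1 -4.1] gap 0.12 ff 88.3
shift mm [-366.9 -121.5    1.3] roll 11.05
```

View pics/lift.png

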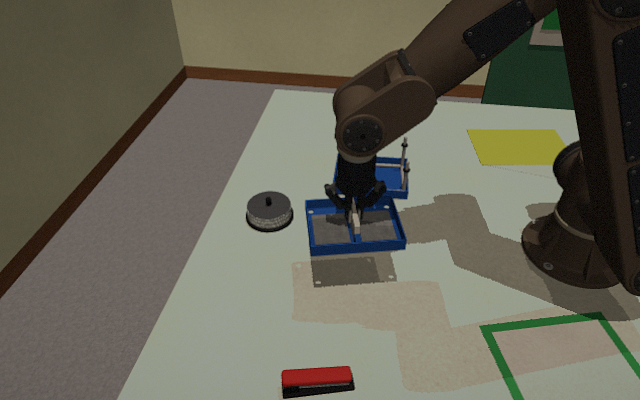

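The side view shows the tray lifted and level in the grip. Next I carry it over the riser.

Request:
{"fn": "apply_moves", "kwargs": {
  "series": [
    [1, [-0.0083, -0.0027, 0], 0],
    [1, [-0.02, -0.0066, 0], 0],
    [1, [-0.02, -0.0066, 0], 0],
    [1, [-0.02, -0.0066, 0], 0],
    [1, [-0.02, -0.0066, 0], 0],
    [1, [-0.02, -0.0066, 0], 0],
    [1, [-0.02, -0.0066, 0], 0],
    [1, [-0.02, -0.0066, 0], 0],
    [1, [-0.02, -0.0066, 0], 0],
    [1, [-0.02, -0.0066, 0], 0]
  ]
}}

```text
clock: 6.15
position: [0.5302, -0.0304, 0.1722]
ee_rot: [-1.913, -2.489, 0.002]
wrist_force: [0.5, 0.3, -4.6]
finger_gap: 0.126
finger_force: 88.1
```

Request:
{"fn": "apply_moves", "kwargs": {
  "series": [
    [1, [-0.02, -0.0066, 0], 0],
    [1, [-0.02, -0.0066, 0], 0],
    [1, [-0.02, -0.0066, 0], 0],
    [1, [-0.02, -0.0066, 0], 0],
    [1, [-0.02, -0.0066, 0], 0],
    [1, [-0.02, -0.0066, 0], 0],
    [1, [-0.02, -0.0066, 0], 0],
    [1, [-0.02, -0.0066, 0], 0],
    [1, [-0.0152, -0.005, 0], 0],
    [1, [-0.0034, -0.001, 0], 0]
  ]
}}

```text
clock: 6.98
position: [0.5193, -0.2191, 0.1721]
ee_rot: [-1.915, -2.488, 0.001]
wrist_force: [-0.8, -0.8, -5.0]
finger_gap: 0.121
finger_force: 88.1
```

Request:
{"fn": "apply_moves", "kwargs": {
  "series": [
    [1, [0, 0, 0], 5.525],
    [1, [0, 0, 0], 5.525],
    [1, [0, 0, 0.015], 0],
    [1, [0, 0, 0.01], 0],
    [1, [0, 0, 0], 0],
    [1, [0, 0, 0], 0]
  ]
}}

```text
clock: 7.48
position: [0.5198, -0.2163, 0.1477]
ee_rot: [-2.143, -2.294, 0.001]
wrist_force: [-0.5, -0.6, -4.0]
finger_gap: 0.118
finger_force: 87.8
```

```bash
python3 -c "
from h import *
togo([.5202,-.2167,.144],.0675)
a=snap('side','s2');b=snap('top','t2')
k=dict(interpolation=cv2.INTER_CUBIC)
a=cv2.resize(a[110:210,310:440],(780,600),**k);b=cv2.resize(b[165:290,330:440],(528,600),**k)
cv2.imwrite('pics/s2c.png',a[:,:,::-1]);cv2.imwrite('pics/t2c.png',b[:,:,::-1])
"
```

```text
t 7.48 pos [ 0.5198 -0.2163  0.1477] q [-0.51  0.5   1.8   0.    0.84 -0.58] tilt [-0.0022  0.0013 -1.    ] F [-0.5 -0.6 -4. ] gap 0.118 ff 87.8
shift mm [-0.4  0.4  3.7] roll 0.05
```

View pics/s2c.png

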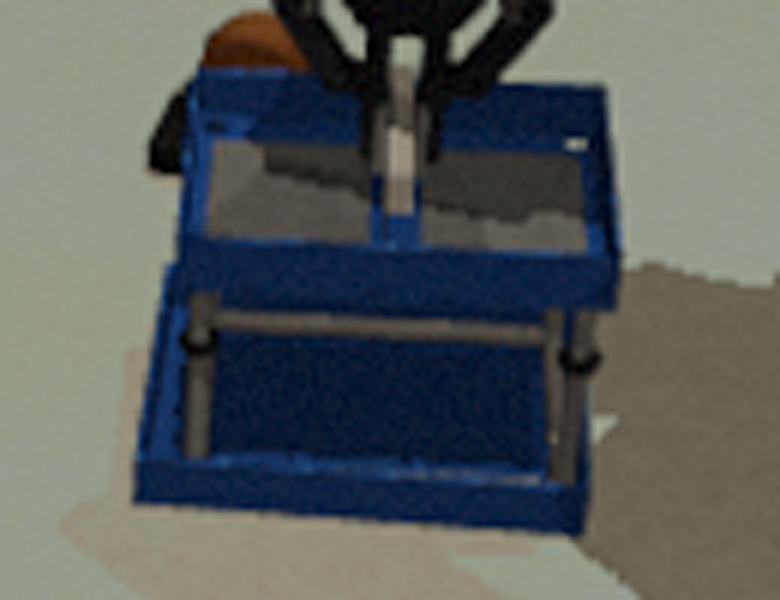

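View pics/t2c.png

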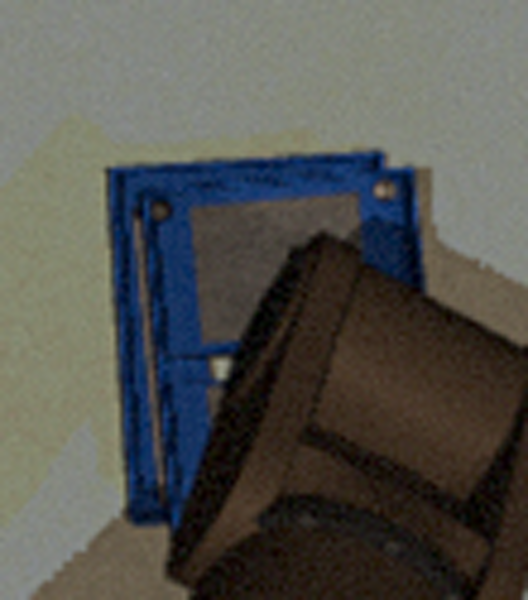

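The side crop shows the tray hovering squarely over the riser. Its rim corners are at (203,68), (606,88), (620,255) and (182,238). In the top crop two holes are visible, at (160,209) and (384,189). I'll use these to get the camera bias relative to the arm.

```bash
python3 - <<'E'
from h import *
s=robot.sense(); P=s['position']; z=P[2]-.0242
t=[[330+(u+.5)/4.8-.5,165+(v+.5)/4.8-.5] for u,v in((160,209),(384,189))]
p,f=fit([('top',z+.003,t)],[.5198,-.2163,.067]); print('top tray',p.round(4),f.round(1))
q=[[310+(u+.5)/6-.5,110+(v+.5)/6-.5] for u,v in((203,68),(606,88),(620,255),(182,238))]
p,f=fit([('side',z+.03,q)],[.5198,-.2163,.067],a=.1,b=.075); print('side tray',p.round(4),f.round(1))
print('robot',P.round(4))
E
```

```text
top tray [ 0.5202 -0.2156  0.0685] [ 0. -0. -0.  0.]
side tray [ 0.5191 -0.2172  0.065 ] [ 1.   0.3 -0.7  0.5 -1.1 -0.6  0.9  0.3]
robot [ 0.5204 -0.2166  0.1488]
```

```bash
python3 - <<'E'
from h import *
C=lambda L,ox,oy,k:[[ox+(u+.5)/k-.5,oy+(v+.5)/k-.5] for u,v in L]
b=C([(125,205),(610,237),(617,462),(92,432)],320,125,7)
print('side base',*fit([('side',.03,b)],[.5265,-.2142,.04],a=.108,b=.083))
t=C([(410-360,80),(638-360,68),(660-360,362),(428-360,376)],340,180,4)
print('top base',*fit([('top',.03,t)],[.5265,-.2142,.04],a=.108,b=.083))
# dense silhouette fit: dark collars in both pictures by rendered discs
def cm(n,cent):
    g=cv2.cvtColor(cv2.imread(f'pics/{n}0.png'),cv2.COLOR_BGR2HSV)[:,:,2].astype(float); out=[]
    for u,v in cent:
        u0,v0=int(round(u)),int(round(v)); w=np.clip(45-g[v0-3:v0+4,u0-4:u0+5],0,None)
        yy,xx=np.mgrid[v0-3:v0+4,u0-4:u0+5]; out.append([(w*xx).sum()/w.sum(),(w*yy).sum()/w.sum()])
    return out
sc=cm('side',C([(178,122),(592,140),(162,292),(606,314)],320,125,7)); print(np.round(sc,1).tolist())
print('side collars',*fit([('side',.087,sc)],[.52,-.217,.067]))
tc=cm('top',C([(452-360,117),(635-360,98),(473-360,375),(657-360,357)],340,180,4)); print(np.round(tc,1).tolist())
print('top collars',*fit([('top',.09,tc)],[.52,-.217,.067]))
E
```

```text
side base [ 0.52681374 -0.21767002  0.04914875] [ 0.38732821  0.25161093 -0.27088566  0.64470609 -0.74520067 -0.67760839
  0.6583916   0.12616204]
top base [ 0.52629422 -0.21412601  0.04004491] [ 0.12078959  0.44120947 -0.25291361  0.90730868  0.24725878 -0.62403884
 -0.11781667 -0.71116688]
[[345.7, 141.4], [403.8, 145.3], [342.5, 167.1], [405.4, 170.3]]
side collars [ 0.52097448 -0.21842285  0.05654966] [ 0.47610641 -0.71477492 -0.47970729  0.00241412  0.23672712  0.64088248
 -0.22404679  0.09037972]
[[361.3, 208.4], [406.0, 204.3], [367.5, 271.2], [412.0, 267.3]]
top collars [ 0.52127756 -0.21461428  0.07087041] [ 0.40207405  0.43527178 -0.38593187  0.48052841  0.55642262 -0.61472027
 -0.57531972 -0.29044302]
```

Request:
{"fn": "apply_moves", "kwargs": {
  "series": [
    [1, [0, 0, 0.003], 0],
    [1, [0, 0, 0.003], 0],
    [1, [0, 0, 0.003], 0],
    [1, [0, 0, 0.001], 0],
    [1, [0, 0, 0.001], 0],
    [1, [0, 0, 0.001], 0],
    [1, [0, 0, 0.001], 0],
    [1, [0, 0, 0], 0],
    [1, [0, 0, 0], 0]
  ]
}}

```text
clock: 8.33
position: [0.5203, -0.2167, 0.1358]
ee_rot: [-2.145, -2.295, -0.0]
wrist_force: [-0.9, 0.5, -4.1]
finger_gap: 0.123
finger_force: 88.0
```

```bash
python3 -c "
from h import *
togo([.5202,-.2163,.1142],.066); print(robot.sense()['wrist_torque'])"
```

```text
t 8.33 pos [ 0.5203 -0.2167  0.1358] q [-0.51  0.52  1.81  0.    0.81 -0.58] tilt [-0.e+00  1.e-04 -1.e+00] F [-0.9  0.5 -4.1] gap 0.123 ff 88.0
shift mm [ 0.4 -0.1 21.6] roll 0.09
[ 0.00212162 -0.02180953  0.00965188]
```

Request:
{"fn": "apply_moves", "kwargs": {
  "series": [
    [1, [0, 0, 0.001], 0],
    [1, [0, 0, 0.001], 0],
    [1, [0, 0, 0.001], 0],
    [1, [0, 0, 0], 0]
  ]
}}

```text
clock: 8.67
position: [0.5202, -0.2166, 0.1326]
ee_rot: [-2.145, -2.295, -0.0]
wrist_force: [0.2, -0.1, -3.5]
finger_gap: 0.123
finger_force: 88.1
```

Request:
{"fn": "apply_moves", "kwargs": {
  "series": [
    [1, [0, 0, 0.001], 0],
    [1, [0, 0, 0.001], 0],
    [1, [0, 0, 0], 0]
  ]
}}

```text
clock: 8.92
position: [0.5202, -0.2166, 0.1305]
ee_rot: [-2.145, -2.295, 0.0]
wrist_force: [0.6, -0.9, -4.8]
finger_gap: 0.124
finger_force: 88.1
```

```bash
python3 -c "
from h import *
togo([.5202,-.2163,.1142],.066); print(robot.sense()['wrist_torque'])"
```

```text
t 8.92 pos [ 0.5202 -0.2166  0.1305] q [-0.51  0.53  1.82  0.    0.8  -0.58] tilt [-3.e-04  2.e-04 -1.e+00] F [ 0.6 -0.9 -4.8] gap 0.124 ff 88.1
shift mm [ 0.3  0.  16.3] roll 0.09
[-0.02609869 -0.02650697  0.01678079]
```

No contact force with the underside about 8 mm below the tips, so the posts are in the holes. I'll keep lowering.

Request:
{"fn": "apply_moves", "kwargs": {
  "series": [
    [1, [0, 0, 0.002], 0],
    [1, [0, 0, 0.002], 0],
    [1, [0, 0, 0.002], 0],
    [1, [0, 0, 0.002], 0],
    [1, [0, 0, 0], 0]
  ]
}}

```text
clock: 9.33
position: [0.5201, -0.2166, 0.1223]
ee_rot: [-2.145, -2.295, 0.0]
wrist_force: [0.6, 0.6, -3.8]
finger_gap: 0.122
finger_force: 88.0
```

Request:
{"fn": "apply_moves", "kwargs": {
  "series": [
    [1, [0, 0, 0.002], 0],
    [1, [0, 0, 0.002], 0],
    [1, [0, 0, 0.001], 0],
    [1, [0, 0, 0.001], 0],
    [1, [0, 0, 0], 0]
  ]
}}

```text
clock: 9.75
position: [0.5202, -0.2166, 0.1166]
ee_rot: [-2.145, -2.295, -0.0]
wrist_force: [0.0, 0.1, -4.7]
finger_gap: 0.125
finger_force: 88.1
```

Request:
{"fn": "apply_moves", "kwargs": {
  "series": [
    [1, [0, 0, 0.001], 0],
    [1, [0, 0, 0.001], 0],
    [1, [0, 0, 0], 0]
  ]
}}

```text
clock: 10.0
position: [0.5203, -0.2167, 0.1146]
ee_rot: [-2.145, -2.295, -0.0]
wrist_force: [0.6, -0.1, -3.2]
finger_gap: 0.125
finger_force: 88.1
```

```bash
python3 -c "
from h import *
togo([.5202,-.2163,.1142],.066); print(robot.sense()['wrist_torque'])
a=snap('side','s3')
a=cv2.resize(a[110:210,310:440],(780,600),interpolation=cv2.INTER_CUBIC)
cv2.imwrite('pics/s3c.png',a[:,:,::-1])
"
```

```text
t 10.0 pos [ 0.5203 -0.2167  0.1146] q [-0.51  0.55  1.83  0.    0.76 -0.58] tilt [-1.e-04  1.e-04 -1.e+00] F [ 0.6 -0.1 -3.2] gap 0.125 ff 88.1
shift mm [ 0.4 -0.   0.4] roll 0.09
[ 0.00478745 -0.00804215  0.02312486]
```

View pics/s3c.png

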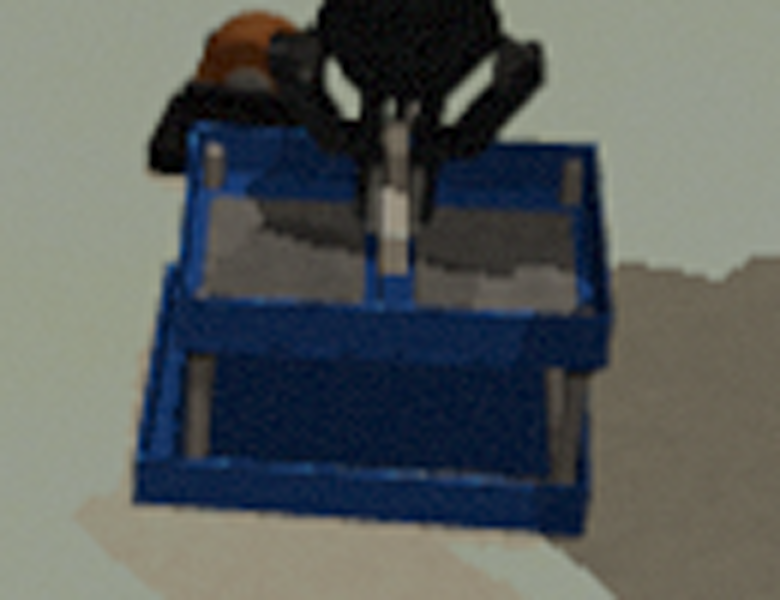

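The side crop shows posts standing up inside the tray at the back corners, (215,165) and (573,180). I'll lower until it makes contact.

Request:
{"fn": "apply_moves", "kwargs": {
  "series": [
    [1, [0, 0, 0.0005], 0],
    [1, [0, 0, 0], 0]
  ]
}}

```text
clock: 10.22
position: [0.5203, -0.2167, 0.1143]
ee_rot: [2.145, 2.295, 0.0]
wrist_force: [-0.1, -0.1, -4.6]
finger_gap: 0.121
finger_force: 88.3
```

Request:
{"fn": "apply_moves", "kwargs": {
  "series": [
    [1, [0, 0, 0.0005], 0],
    [1, [0, 0, 0], 0]
  ]
}}

```text
clock: 10.38
position: [0.5204, -0.2167, 0.1142]
ee_rot: [2.145, 2.295, 0.0]
wrist_force: [-0.7, 1.3, 2.6]
finger_gap: 0.126
finger_force: 89.2
```

```bash
python3 -c "
from h import *
togo([.5202,-.2163,.1142],.066); print(robot.sense()['wrist_torque'])"
```

```text
t 10.38 pos [ 0.5204 -0.2167  0.1142] q [-0.51  0.55  1.83  0.    0.76 -0.58] tilt [ 4.e-04 -1.e-04 -1.e+00] F [-0.7  1.3  2.6] gap 0.126 ff 89.2
shift mm [ 0.4 -0.1  0. ] roll 0.09
[ 0.15091681  0.32779494 -0.00445966]
```

Request:
{"fn": "apply_moves", "kwargs": {
  "series": [
    [1, [0, 0, 0.0003], 0],
    [1, [0, 0, 0], 0]
  ],
  "squeeze": 30
}}

```text
clock: 10.55
position: [0.5204, -0.2167, 0.1142]
ee_rot: [2.145, 2.295, 0.0]
wrist_force: [-3.4, 1.6, 7.3]
finger_gap: 0.126
finger_force: 89.9
```

Request:
{"fn": "apply_moves", "kwargs": {
  "series": [
    [0.8, [0, 0, 0], 0],
    [0.7, [0, 0, 0], 0],
    [0.6, [0, 0, 0], 0],
    [0.5, [0, 0, 0], 0],
    [0.4, [0, 0, 0], 0],
    [0.4, [0, 0, 0], 0],
    [0.4, [0, 0, 0], 0],
    [0.4, [0, 0, 0], 0]
  ]
}}

```text
clock: 11.22
position: [0.5203, -0.2167, 0.1134]
ee_rot: [-2.145, -2.295, -0.0]
wrist_force: [-0.3, 0.4, -0.7]
finger_gap: 0.596
finger_force: 0.0
```

```bash
python3 -c "
from h import *
togo([.5202,-.2163,.1142],.066); print(robot.sense()['wrist_torque'])"
```

```text
t 11.22 pos [ 0.5203 -0.2167  0.1134] q [-0.51  0.55  1.83  0.    0.76 -0.58] tilt [ 0.e+00  1.e-04 -1.e+00] F [-0.3  0.4 -0.7] gap 0.596 ff 0.0
shift mm [ 0.4 -0.1 -0.8] roll 0.09
[0.02542345 0.00881499 0.00073187]
```

Released cleanly. I'll retract upward, then move away to the left to clear the view.

Request:
{"fn": "apply_moves", "kwargs": {
  "series": [
    [0.4, [0, 0, -0.01], 0],
    [0.4, [0, 0, -0.02], 0],
    [0.4, [0, 0, -0.03], 0],
    [0.4, [0, 0, -0.03], 0],
    [0.4, [0, 0, -0.03], 0],
    [0.4, [0, 0, -0.03], 0],
    [0.4, [0, 0, 0], 0]
  ]
}}

```text
clock: 11.8
position: [0.5217, -0.2174, 0.2699]
ee_rot: [2.139, 2.289, 0.003]
wrist_force: [0.5, -0.2, 0.4]
finger_gap: 0.601
finger_force: 0.0
```

Request:
{"fn": "apply_moves", "kwargs": {
  "series": [
    [0.4, [0.03, 0, 0], 0],
    [0.4, [0.03, 0, 0], 0],
    [0.4, [0.03, 0, 0], 0],
    [0.4, [0.03, 0, 0], 0],
    [0.4, [0.03, 0, 0], 0],
    [0.4, [0.03, 0, 0], 0],
    [0.4, [0.03, 0, 0], 0],
    [0.4, [0.03, 0, 0], 0],
    [0.4, [0, 0, 0], 0],
    [0.4, [0, 0, 0], 0]
  ]
}}

```text
clock: 12.63
position: [0.5038, 0.024, 0.2639]
ee_rot: [2.142, 2.298, 0.0]
wrist_force: [-0.2, -0.9, -0.7]
finger_gap: 0.597
finger_force: 0.0
```

```bash
python3 -c "
from h import *
togo([.5202,-.2163,.1142],.066)
a=snap('side','s4');b=snap('top','t4')
k=dict(interpolation=cv2.INTER_CUBIC)
a=cv2.resize(a[115:215,320:425],(420,400),**k);b=cv2.resize(b[180:285,340:430],(343,400),**k)
cv2.imwrite('pics/f.png',np.hstack([a,b])[:,:,::-1])
"
```

```text
t 12.63 pos [0.5038 0.024  0.2639] q [-0.08  0.28  1.81  0.    1.05 -0.15] tilt [ 4.e-04  0.e+00 -1.e+00] F [-0.2 -0.9 -0.7] gap 0.597 ff 0.0
shift mm [-240.8   -0.6  149.7] roll 0.24
```

View pics/f.png

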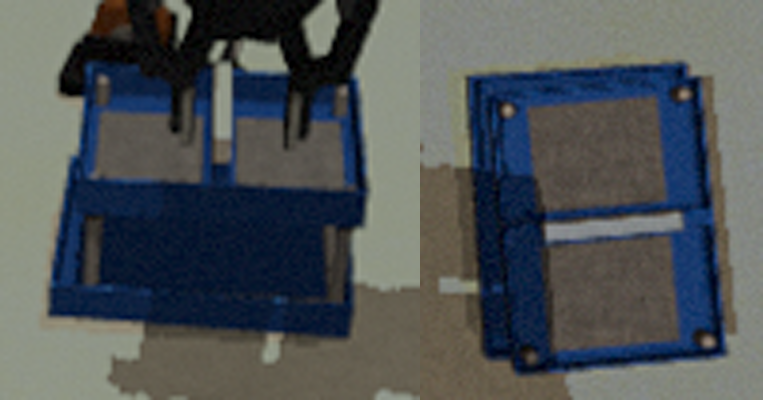

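The final view shows posts up through all four holes, at (508,110), (684,93), (530,356) and (707,341) in the right half. The tray is seated level and the gripper is clear of it.

```bash
python3 -c "
from station import robot
print(robot.finish_job())"
```

```text
the job is handed in; nothing more can be done
None
```

The blue tray is back on the riser with all four posts through its corner holes. It was lowered by hand onto the collars, looks level in the last pictures, and was released; the job was handed in at about 12.7 s, and no verdict was returned.

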